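Set the spindle end play: ring to touch, back three clicks, lock

ROBOT

A 6-joint arm with a two-finger parallel gripper is mounted at the origin on the work surface; the furniture and walls round the work are solid. World frame = base frame: x ahead of the robot, y to its left, z up, the work surface at z = 0. Lengths are in m, angles in rad, forces in N, time in s.
With the tool pointing down it reaches from about 0.375 to 0.9 m from the base axis. Payload 3.1 kg.
Tool frame: the origin (TCP) lies between the finger pads; the fingertips stand 8 mm ahead of it and the grasp point (between the pads) lies 11 mm behind it; z points along the fingers, y is the line along which they close (so a half turn about z gives the same grasp; the last joint's range is limited). The gripper opens to 85 mm and grips with 20 to 120 N. Pads are 22 mm wide; open, the fingers measure 114 mm over their backs; the gripper's body (76 mm by 85 mm) begins 54 mm behind the grasp point. The pads swing forward as they close: fully open they stand 13 mm farther back than shut.
Start: joints at [1.155, 0.527, 1.433, -0, 1.181, -0.178], TCP at [0.147, 0.607, 0.239] pointing down, gripper open.
Joint ranges: [-3.08, 3.08], [-0.75, 2.2], [0.22, 2.44], [-1.43, 4.57], [0, 2.65], [-2.85, 2.85]. Speed limits (rad/s): [2.79, 2.79, 3.14, 3.14, 3.14, 3.14].

INTERFACE

Orientations are given as a unit quaternion [x, y, z, w].
In Python, from station import readout, cams, sign_off gives the robot as it stands.
- The arm moves only by the tool send_rows, never from a script. Its argument "commands" is text: rows parted by semicolons, each of 5 numbers parted by spaces: the finger opening in mm, from 0 to 85.4, then the shift along the tool's x, y, z each as a share of 0.02 m, from -1 to 1, then the turn about the tool's z as a share of 4 degrees, from -1 to 1. In form: grip dx dy dz spin; .... A call has 1 to 20 rows; each row shifts and turns the commanded pose from where the row before left it, along the tool's axes as they then stand; what a row does not reach is not made up. A row lasts 1/12 s, in which the tool goes at most 41.7 mm and 7.16 degrees, less where a joint would pass 70% of its speed; a pose out of reach is approached as far as the arm can. A call with a number of a shift or a turn outside -1 to 1 is refused whole. A call with a gripper value outside its range is refused whole. The fingers move at their own pace and stop on an object; "grip_force" is the grip in N (left out, the last holds). Time passes only in rows, so rows that do not move let the fingers close. It gives the time, the measured TCP pose, the force, the opening and the grip force at its end, in the units of the state.
- readout.sense(): the state, without advancing time (a new reading comes with each control period).
- cams.snapshot(name): name is "side" or "top"; returns a dict with "pixels" (400x640x3 uint8, red, green, blue), "intrinsics" (3x3 intrinsics, pixels), "dist" ([k1, k2, p1, p2, k3] as OpenCV has them; the pictures are not rectified), "eye" and "rotation" of the camera in the world. Camera axes: x right, y down, z forward; pixel columns grow to the right and rows downward; lengths in m; the calibration is good to about 2 mm. A picture is of the moment at which its call begins. There is no depth.
- sign_off(): hands the job in; it is judged then, once.
The state is a dict: "t": time; "q": joint angles; "qd": joint speeds; "tau": joint torques, N m; "tcp_pos": TCP position; "tool_rot": TCP orientation; "force": force on the tool from outside, world axes, zero at the start; "ft_torque": the same for the moment, N m; "finger_gap": opening from 0.0 (shut) to 1.0 (fully open); "gripper_force": force on a finger pad.
Only numpy, scipy, OpenCV 4.12 (cv2) and the standard library are available. Lean on these libraries where they do the work, as an engineer would, in place of code of your own. Each camera call takes 0.05 s, during which the arm holds its last target. There are 200 camera calls.

TASK

Set the running clearance of the spindle head: turn the brass hexagonal adjusting ring clockwise until you feel the bearing just touch (without forcing it), then back it off exactly three clicks and let go. Then throw the red lock lever fully over to its other side, and leave the ring and everything else on the bench as they are.

Things in the scene. Friction and masses are not known exactly. Their poses are not given: they have to be found in the camera images.
- ring_grip (a point): Brass adjusting ring on the green spindle head: hexagonal collar, 46 mm across flats, 72 to 106 mm above the bench, over a round skirt 64 mm wide (65 to 72 mm up). Point on its upright axis, 92 mm above the bench. z up; x turns with the ring, through the middle of a flat: the red line on top and white mark on the skirt point along x. Flats face x and every 60 degrees from it.
- ring: The same ring, origin on its axis at bench height. Clockwise from above tightens. It clicks 18 times a turn (every 20 degrees), about 0.1 N m, and rests in a click when let go. Touch comes 80 to 140 degrees clockwise of the start, just at a click place; it cannot be seen. From there the moment climbs about 0.06 N m per degree; 12 degrees past it (0.6 N m) forces the bearing.
- end_play (a joint): Axial end play of the spindle (small steel stub in the middle of the ring), in m: 0 where the bearing just touches, positive when backed off, negative when pressed. The thread is 0.5 mm a turn, so a click is only 0.028 mm, far below what this reading resolves.
- lock (a joint): Red-tipped lock lever behind the ring: 0 (to 0.12 at the start) leaning to the left (+y of the head), unlocked; 1.0 rad leaning to the right (-y of the head), locked, a hard stop. It stays where it is left; about 1 N at its tip moves it.
- lock_tip (a point): Centre of the lever's ball tip, 26 mm wide, on a rod 10 mm thick, 70 mm from its pivot. The pivot lies 100 mm along the head's x from the ring's axis, 46 mm above the bench, and turns about the head's x. At either end the tip's centre is 107 mm above the bench and 34 mm left or right of the pivot.
- head: Green cast spindle head, fixed to the bench: foot plate 195 x 100 x 14 mm, round housing 86 mm wide and 65 mm high with an aluminium scale of 18 marks, ring on top, grey lever block behind (50 mm along x, 70 along y, top 49 mm above the bench). Origin under the ring's axis at bench height; x from the ring towards the lever, z up.
- tape: Yellow tape measure, 32 x 82 x 66 mm, bystander; origin at its underside.
- pipe: Sawn ring of steel pipe on end, 48 mm in diameter, 52 mm high, bystander; origin at its underside.
- tin: Yellow tin with a white lid, 72 mm in diameter, 49 mm high, bystander; origin at its underside.

How it is judged:
On the way, in this order (a step that is already met when the one before it is completed fails the run):
1. the ring is turned in until the bearing touches (value of joint end_play below -1.7e-06 m), for 0.1 s.
2. the ring stands three clicks back from touch and is let go, with the lock lever still open (value of joint end_play between 6.94e-05 and 9.72e-05 m and value of joint lock below 0.3 rad and contact force between the fingers and head below 0.1 N), for 0.2 s.
At the end, for the whole second after the job is handed in: The ring rests three clicks (within half a click) back from where the bearing touches: joint end_play between 0.0694 and 0.0972 mm; the lock lever is fully over (joint above 0.85 rad); nothing is touched and the bystanders lie within 30 mm of where they were (value of joint end_play between 6.94e-05 and 9.72e-05 m and value of joint lock above 0.85 rad).
It fails at once if the bearing is forced: the ring is pressed more than 12 degrees past touch (about 0.6 N m) (value of joint end_play below -1.67e-05 m).
It fails at once if a bystander is moved by more than 30 mm (distance of any of tape, pipe, tin from where it was at the start of the episode above 0.03 m).
It also fails if it takes over 67 s, if anything falls off the work surface, if the arm or the gripper's body presses on something with over 40 N, if the wrist force passes 120 N, or if a joint passes its speed limit or range.

## Working session

There is one attempt and no reset: what is moved stays moved. The work goes in short steps, Python scripts to look and compute and a tool call to move; the robot and the scene stay as the last step left them, time stands still between calls to the robot, and variables do not carry over. Pictures are saved under pics/ and viewed, at most 10 in all, crops included, and the job is handed in when it is done.

Besides the shell and the picture viewer there is one more tool, called after ">>>" as name(argument=value, ...) on one line, values as JSON. send_rows: Moves the arm, as the interface text tells. Its arguments: {"type":"object","properties":{"commands":{"type":"string"},"grip_force":{"type":"number"}},"required":["commands"]}

```bash
mkdir -p pics; python3 - <<'E'
from station import readout, cams
import cv2
s=readout.sense()
print({k:s[k] for k in s})
for n in("side","top"):
    c=cams.snapshot(n); cv2.imwrite(f"pics/{n}0.png",c["pixels"][:,:,::-1]); print(n,c["intrinsics"],c["dist"],c["eye"],c["rotation"])
E
```

```text
{'t': 0.0, 'q': array([ 1.15454868e+00,  5.28485578e-01,  1.43388943e+00, -3.28833008e-05,
        1.18139662e+00, -1.78514769e-01]), 'qd': array([ 2.80731369e-04, -4.13827151e-04, -1.93286746e-04,  1.43585531e-03,
       -3.60143570e-05,  1.43246375e-03]), 'tau': array([-1.60455351e-03, -4.42346442e+01, -1.78030711e+01, -1.58559210e-04,
        8.19886685e-03,  4.90463307e-06]), 'tcp_pos': array([0.14689152, 0.60677968, 0.23832577]), 'tool_rot': array([ 1.18580437e-01,  9.92943852e-01, -1.04611980e-03, -3.04701528e-04]), 'force': array([-0.62073907, -0.5295361 , -0.53575877]), 'ft_torque': array([-0.03609695,  0.04874372,  0.0251589 ]), 'gripper_force': 0.0, 'finger_gap': 1.0003419075275761}
side [[519.08760334   0.         326.02219145]
 [  0.         519.08760334 202.21850251]
 [  0.           0.           1.        ]] [-0.05640048  0.          0.          0.          0.        ] [ 0.4688847  -1.11867231  0.77761474] [ 0.86685088  0.01303644  0.00307504 -0.49838755]
top [[407.46499102   0.         312.61008787]
 [  0.         407.46499102 196.0003284 ]
 [  0.           0.           1.        ]] [0.01991983 0.         0.         0.         0.        ] [0.34221143 0.02468253 1.09493769] [-0.70198876  0.70994337 -0.0285569   0.04875137]
```

View pics/side0.png

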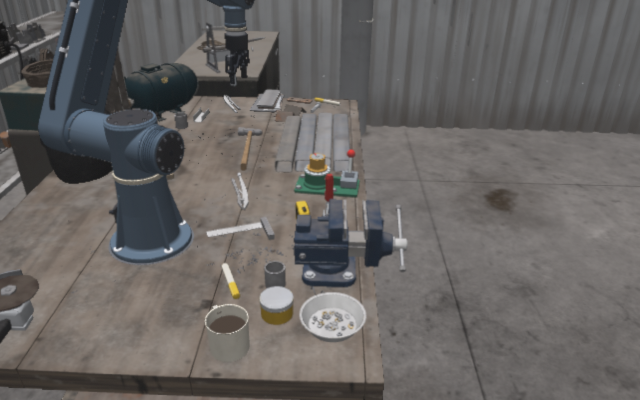

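View pics/top0.png

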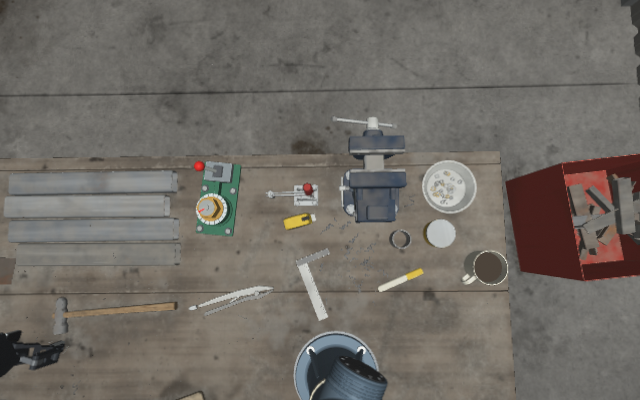

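The side picture shows the green head at about (318,180), with the red tip at (351,153). In the top picture the ring is at (210,208) and the red tip at (198,166). The toggle clamp at (305,190) is only a distractor. I'll enlarge the head next.

```bash
cat > h.py <<'E'
import numpy as np, cv2
from scipy.spatial.transform import Rotation as R
from station import readout, cams
def rays(c,uv):
    p=cv2.undistortPoints(np.array(uv,float).reshape(-1,1,2),c["intrinsics"],np.array(c["dist"])).reshape(-1,2)
    return np.c_[p,np.ones(len(p))]@R.from_quat(c["rotation"]).as_matrix().T
def atz(c,uv,z):
    d=rays(c,uv); e=np.array(c["eye"]); return e+d*((z-e[2])/d[:,2])[:,None]
def proj(c,X):
    M=R.from_quat(c["rotation"]).as_matrix().T
    rv,_=cv2.Rodrigues(M); return cv2.projectPoints(np.array(X,float).reshape(-1,3),rv,-M@np.array(c["eye"]),c["intrinsics"],np.array(c["dist"]))[0].reshape(-1,2)
def crop(c,u,v,w,h,s): return cv2.resize(c["pixels"][v:v+h,u:u+w,::-1],None,fx=s,fy=s,interpolation=cv2.INTER_CUBIC)
E
python3 - <<'E'
from h import *
c=cams.snapshot("top"); print(atz(c,[(210,208)],.106),atz(c,[(198,166)],.107), proj(c,[[.3,.2,0.1]]))
a=crop(c,180,150,70,95,6)
d=cams.snapshot("side"); b=crop(d,290,140,75,60,5)
b=cv2.copyMakeBorder(b,0,a.shape[0]-b.shape[0],0,0,cv2.BORDER_CONSTANT)
cv2.imwrite("pics/c1.png",np.hstack([a,b]))
E
```

```text
[[0.42467731 0.30418523 0.106     ]] [[0.52929173 0.3356216  0.107     ]] [[252.45906653 258.95376328]]
```

View pics/c1.png

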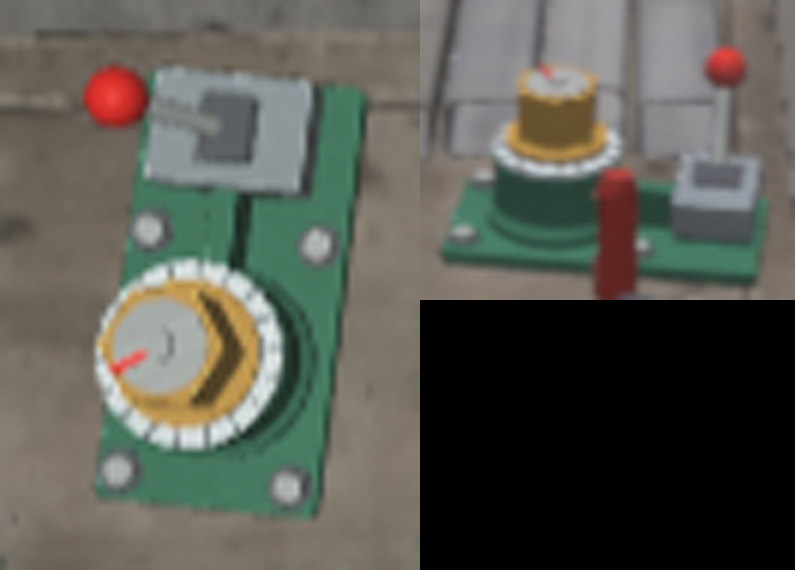

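```bash
python3 - <<'E'
from h import *
c=cams.snapshot("top"); f=lambda x,y:(180+(x+.5)/6-.5,150+(y+.5)/6-.5)
P=atz(c,[f(367,88),f(318,517),f(95,495)],.014)[:,:2]; print("plate",P)
e=P[0]-P[1]; print("len",np.linalg.norm(e),"yaw",np.degrees(np.arctan2(e[1],e[0])), np.linalg.norm(P[2]-P[1]))
print("topface",atz(c,[f(160,343)],.106),"scale",atz(c,[f(190,355)],.065),"tip",atz(c,[f(115,97)],.107))
L=atz(c,[f(115,370),f(145,352)],.106)[:,:2]; d=L[0]-L[1]; print("line",L,np.degrees(np.arctan2(d[1],d[0])))
px=c["pixels"].astype(int); y,x=np.nonzero((px[...,0]>px[...,1]+60)&(px[...,0]>px[...,2]+60)); m=(x>190)&(x<215)&(y>150)&(y<220)
for lo,hi in((150,180),(195,220)):
    k=m&(y>lo)&(y<hi); print(x[k].mean(),y[k].mean(),k.sum(),atz(c,[(x[k].mean(),y[k].mean())],.107))
# side top-face
d=cams.snapshot("side"); g=lambda x,y:(290+(x+.5)/5-.5,140+(y+.5)/5-.5)
print("side", atz(d,[g(140,80)],.106), "side tip",atz(d,[g(305,67)],.107), "scaleS",atz(d,[g(140,150)],.065))
E
```

```text
plate [[0.55003097 0.24864474]
 [0.35773537 0.26854186]
 [0.36853595 0.36800725]]
len 0.19332225129921607 yaw -5.907459524479607 0.10005007482874913
topface [[0.42786393 0.31348006 0.106     ]] scale [[0.42613812 0.31253302 0.065     ]] tip [[0.52989317 0.33376673 0.107     ]]
line [[0.41703575 0.33172855]
 [0.42425235 0.31956702]] 120.68470666302989
198.55421686746988 165.63855421686748 83 [[0.53018011 0.33425993 0.107     ]]
200.3846153846154 210.0 13 [[0.41997641 0.32746186 0.107     ]]
side [[0.42757224 0.31486463 0.106     ]] side tip [[0.5283312  0.33750343 0.107     ]] scaleS [[0.4284317  0.30185606 0.065     ]]
```

Estimates so far:
- The ring axis is at about (0.427, 0.313) and the head yaw is about -6°.
- The ring mark points to about 119° in world, so one flat normal is at 59°.
- Tool y is at 76.4°, and positive spin is clockwise.

Next I move above the ring and line the tool up with that flat.

>>> send_rows(commands="85 -0.95 -0.61 0 0;85 -0.95 -0.61 0 0;85 -0.95 -0.61 0 0;85 -0.95 -0.61 0 0;85 -0.95 -0.61 0 0;85 -0.95 -0.61 0 0;85 -0.95 -0.61 0 0;85 -0.95 -0.61 0 0;85 -0.95 -0.61 0 0;85 -0.95 -0.61 0 0;85 -0.95 -0.61 0 0;85 -0.95 -0.61 0 0;85 -0.95 -0.61 0 0;85 -0.95 -0.61 0 0;85 -0.95 -0.61 0 0;85 -0.95 -0.61 0 0;85 -0.95 -0.61 0 0;85 -0.95 -0.61 0 0")

```text
t: 1.8
tcp_pos: [0.4285, 0.3125, 0.2394]
tool_rot: [0.119, 0.993, 0.0, 0.0]
force: [0.2, 0.9, 0.1]
finger_gap: 0.993
gripper_force: 0.0
```

>>> send_rows(commands="85 0 0 0.2 0.87;85 0 0 0.2 0.87;85 0 0 0.2 0.87;85 0 0 0.2 0.87;85 0 0 0.2 0.87;85 0 0 0 0;85 0 0 0 0;85 0 0 0 0")

```text
t: 2.47
tcp_pos: [0.4279, 0.3135, 0.2195]
tool_rot: [0.267, 0.964, 0.0, 0.0]
force: [0.4, 0.4, 0.5]
finger_gap: 0.992
gripper_force: 0.0
```

```bash
cat >> h.py <<'E'
C=np.array([.427,.313])
def st(tgt=None):
    s=readout.sense(); M=R.from_quat(s["tool_rot"]).as_matrix(); p=s["tcp_pos"]
    r=np.append(C,p[2])-p; 
    print("t",round(s["t"],2),"p",p.round(4),"yaw_y %.2f"%np.degrees(np.arctan2(M[1,1],M[0,1])),"q",s["q"].round(3),"F",s["force"].round(2),"T",s["ft_torque"].round(3),"gap",round(s["finger_gap"]*85.4,1),"gf",round(s["gripper_force"],1))
    if tgt is not None: print("to go rows",(M.T@(np.array(tgt)-p)/.02).round(2))
    return s
E
python3 - <<'E'
from h import *
st([.427,.313,.086])
for n,(u,v,w,h) in {"top":(170,150,70,95),"side":(280,110,100,95)}.items():
    c=cams.snapshot(n); cv2.imwrite(f"pics/{n}1.png",crop(c,u,v,w,h,4))
a,b=cv2.imread("pics/top1.png"),cv2.imread("pics/side1.png"); cv2.imwrite("pics/c2.png",np.hstack([a,b]))
E
```

```text
t 2.47 p [0.4279 0.3135 0.2195] yaw_y 59.05 q [ 0.421  0.427  1.691 -0.     1.023 -0.609] F [0.42 0.44 0.49] T [-0.046 -0.052  0.034] gap 84.7 gf 0.0
to go rows [ 0.03 -0.05  6.68]
```

View pics/c2.png

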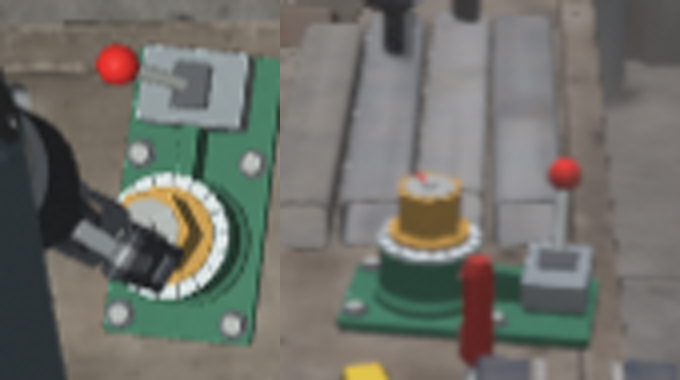

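The view shows the open fingers straddling the ring, and the lever still leans left. I descend and grip.

>>> send_rows(commands="85 0 0 0.9 0;85 0 0 0.9 0;85 0 0 0.9 0;85 0 0 0.9 0;85 0 0 0.9 0;85 0 0 0.9 0;85 0 0 0.9 0;85 0 -0.05 0.37 0;85 0 0 0 0;85 0 0 0 0")

```text
t: 3.4
tcp_pos: [0.4274, 0.3126, 0.0861]
tool_rot: [0.267, 0.964, -0.0, -0.0]
force: [0.0, -0.0, 0.4]
finger_gap: 0.998
gripper_force: 0.0
```

```bash
python3 - <<'E'
from h import *
st([.427,.313,.086])
E
```

```text
t 3.4 p [0.4274 0.3126 0.0861] yaw_y 58.99 q [ 0.42   0.638  1.797 -0.     0.707 -0.609] F [ 0.01 -0.04  0.41] T [ 0.028 -0.063  0.035] gap 85.2 gf 0.0
to go rows [0.03 0.   0.  ]
```

>>> send_rows(commands="40 0 0 0 0;40 0 0 0 0;40 0 0 0 0;40 0 0 0 0;40 0 0 0 0;40 0 0 0 0;40 0 0 0 0;40 0 0 0 0;40 0 0 0 0;40 0 0 0 0;40 0 0 0 0;40 0 0 0 0", grip_force=50)

```text
t: 4.4
tcp_pos: [0.4277, 0.3126, 0.0871]
tool_rot: [0.267, 0.964, 0.0, 0.001]
force: [-0.0, -1.8, 6.1]
finger_gap: 0.527
gripper_force: 50.6
```

```bash
python3 - <<'E'
from h import *
st([.427,.313,.086])
E
```

```text
t 4.4 p [0.4277 0.3126 0.0871] yaw_y 58.99 q [ 0.42   0.636  1.797 -0.     0.708 -0.609] F [-0.01 -1.82  6.12] T [-0.023  0.059  0.062] gap 45.0 gf 50.6
to go rows [ 0.04 -0.    0.05]
```

>>> send_rows(commands="40 0 0 0 1;40 0 0 0 1;40 0 0 0 1;40 0 0 0 1;40 0 0 0 1;40 0 0 0 1;40 0 0 0 1;40 0 0 0 1;40 0 0 0 1;40 0 0 0 1;40 0 0 0 1;40 0 0 0 1;40 0 0 0 1;40 0 0 0 1;40 0 0 0 1;40 0 0 0 0;40 0 0 0 0;40 0 0 0 0")

```text
t: 5.9
tcp_pos: [0.4265, 0.3118, 0.0871]
tool_rot: [0.713, 0.701, -0.001, 0.0]
force: [-4.0, -4.0, 8.5]
finger_gap: 0.528
gripper_force: 51.0
```

```bash
python3 -c "
from h import *
st()"
```

```text
t 5.9 p [0.4265 0.3118 0.0871] yaw_y -0.97 q [ 4.200e-01  6.350e-01  1.798e+00 -1.000e-03  7.090e-01  4.380e-01] F [-4.   -3.99  8.51] T [-0.514  0.047  0.02 ] gap 45.1 gf 51.0
```

>>> send_rows(commands="40 0 0 0 1;40 0 0 0 0.25;40 0 0 0 0;40 0 0 0 0")

```text
t: 6.23
tcp_pos: [0.4264, 0.3117, 0.0871]
tool_rot: [0.743, 0.669, -0.001, 0.0]
force: [-2.8, -3.5, 8.4]
finger_gap: 0.53
gripper_force: 51.0
```

```bash
python3 -c "
from h import *
st()"
```

```text
t 6.23 p [0.4264 0.3117 0.0871] yaw_y -5.97 q [ 4.200e-01  6.350e-01  1.798e+00 -1.000e-03  7.100e-01  5.260e-01] F [-2.81 -3.48  8.43] T [-0.506  0.125 -0.036] gap 45.2 gf 51.0
```

>>> send_rows(commands="40 0 0 0 1;40 0 0 0 0.25;40 0 0 0 0;40 0 0 0 0")

```text
t: 6.57
tcp_pos: [0.4262, 0.3117, 0.0871]
tool_rot: [0.772, 0.636, -0.001, 0.0]
force: [-3.2, -3.6, 8.0]
finger_gap: 0.524
gripper_force: 51.0
```

```bash
python3 -c "
from h import *
st()"
```

```text
t 6.57 p [0.4262 0.3117 0.0871] yaw_y -10.98 q [ 4.200e-01  6.350e-01  1.799e+00 -1.000e-03  7.100e-01  6.130e-01] F [-3.19 -3.57  7.98] T [-0.602  0.093 -0.039] gap 44.8 gf 51.0
```

>>> send_rows(commands="40 0 0 0 1;40 0 0 0 0.25;40 0 0 0 0;40 0 0 0 0")

```text
t: 6.9
tcp_pos: [0.4261, 0.3117, 0.0871]
tool_rot: [0.799, 0.602, -0.001, 0.0]
force: [-3.4, -2.4, 8.0]
finger_gap: 0.534
gripper_force: 51.1
```

```bash
python3 -c "
from h import *
st()"
```

```text
t 6.9 p [0.4261 0.3117 0.0871] yaw_y -16.00 q [ 4.200e-01  6.350e-01  1.799e+00 -1.000e-03  7.100e-01  7.000e-01] F [-3.37 -2.42  8.  ] T [-0.614  0.184 -0.161] gap 45.6 gf 51.1
```

Single torque readings are noisy and there is some side load. I shift about 1 mm to relieve it and average the readings from here on.

```bash
cat >> h.py <<'E'
def tq(n=5):
    T=[];F=[]
    for i in range(n):
        s=readout.sense(); T.append(s["ft_torque"]); F.append(s["force"]); cams.snapshot("top")
    T=np.array(T);F=np.array(F); print("t %.2f"%s["t"],"Tmean",T.mean(0).round(3),"sd",T.std(0).round(3),"F",F.mean(0).round(1)); st()
E
python3 -c "
from h import *
tq()"
```

```text
t 7.10 Tmean [-0.593  0.136 -0.116] sd [0.024 0.03  0.023] F [-4.3 -3.4  8.6]
t 7.15 p [0.4262 0.3117 0.0871] yaw_y -16.00 q [ 4.200e-01  6.350e-01  1.799e+00 -1.000e-03  7.100e-01  7.000e-01] F [-3.64 -3.81  8.99] T [-0.602  0.095 -0.115] gap 45.1 gf 51.1
```

>>> send_rows(commands="40 -0.05 -0.04 -0.05 0;40 0 0 0 0;40 0 0 0 0")

```text
t: 7.4
tcp_pos: [0.426, 0.3117, 0.0871]
tool_rot: [0.799, 0.602, -0.0, 0.0]
force: [-2.1, -0.7, 2.0]
finger_gap: 0.532
gripper_force: 54.0
```

```bash
python3 -c "
from h import *
tq()"
```

```text
t 7.60 Tmean [-0.336 -0.089 -0.06 ] sd [0.049 0.039 0.021] F [-2.3 -1.7  2.7]
t 7.65 p [0.426  0.3117 0.0871] yaw_y -16.02 q [ 0.42   0.635  1.8   -0.     0.708  0.7  ] F [-2.83 -1.99  3.16] T [-0.39  -0.08   0.004] gap 45.0 gf 54.2
```

>>> send_rows(commands="40 0 0 0 1;40 0 0 0 0.25;40 0 0 0 0;40 0 0 0 0")

```text
t: 7.98
tcp_pos: [0.4259, 0.3117, 0.0871]
tool_rot: [0.824, 0.567, -0.0, -0.0]
force: [-3.4, -1.2, 6.2]
finger_gap: 0.53
gripper_force: 54.3
```

```bash
python3 -c "
from h import *
tq()"
```

```text
t 8.18 Tmean [-0.405  0.106  0.081] sd [0.043 0.031 0.021] F [-3.5 -1.4  5.8]
t 8.23 p [0.4259 0.3117 0.0871] yaw_y -20.93 q [ 0.42   0.635  1.8   -0.     0.708  0.785] F [-3.1  -2.02  5.9 ] T [-0.382  0.14   0.052] gap 45.1 gf 54.3
```

>>> send_rows(commands="40 0 0 0 0.5;40 0 0 0 0;40 0 0 0 0")

```text
t: 8.48
tcp_pos: [0.4259, 0.3117, 0.0871]
tool_rot: [0.834, 0.552, -0.0, -0.0]
force: [-2.9, -2.1, 5.2]
finger_gap: 0.527
gripper_force: 54.4
```

```bash
python3 -c "
from h import *
tq()"
```

```text
t 8.68 Tmean [-0.395  0.127  0.009] sd [0.015 0.045 0.019] F [-3.5 -1.9  5.5]
t 8.73 p [0.4259 0.3117 0.0871] yaw_y -22.94 q [0.42  0.634 1.8   0.    0.708 0.82 ] F [-3.3  -1.23  4.93] T [-0.385  0.099 -0.023] gap 45.4 gf 54.4
```

>>> send_rows(commands="40 0 0 0 0.5;40 0 0 0 0;40 0 0 0 0")

```text
t: 8.98
tcp_pos: [0.4258, 0.3117, 0.0871]
tool_rot: [0.843, 0.538, -0.0, -0.0]
force: [-3.7, -1.6, 6.1]
finger_gap: 0.526
gripper_force: 54.4
```

```bash
python3 -c "
from h import *
tq()"
```

```text
t 9.18 Tmean [-0.378  0.111 -0.017] sd [0.027 0.042 0.044] F [-3.4 -1.4  5.5]
t 9.23 p [0.4258 0.3117 0.0871] yaw_y -24.95 q [0.42  0.634 1.8   0.    0.708 0.855] F [-4.05 -2.07  5.15] T [-0.334  0.094 -0.038] gap 45.3 gf 54.4
```

```bash
python3 - <<'E'
from h import *
a=crop(cams.snapshot("top"),170,150,70,95,4); b=crop(cams.snapshot("side"),280,110,100,95,4); cv2.imwrite("pics/c3.png",np.hstack([a,b]))
E
```

```text
(no output)
```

View pics/c3.png

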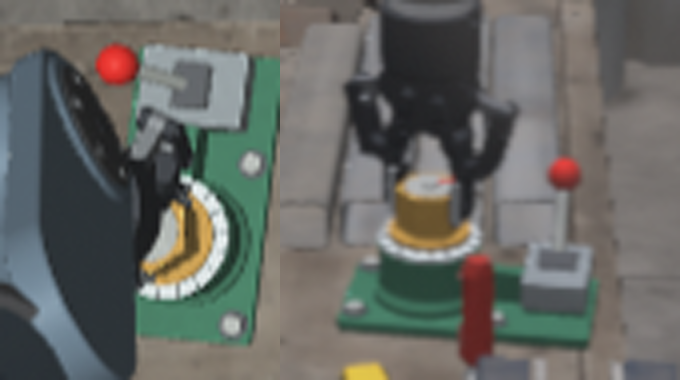

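The ring has turned with the gripper: the red line now points right and slightly away in the side view. There is no touch at 80°, so I continue.

>>> send_rows(commands="40 0 0 0 0.5;40 0 0 0 0.5;40 0 0 0 0;40 0 0 0 0")

```text
t: 9.67
tcp_pos: [0.4257, 0.3117, 0.0871]
tool_rot: [0.861, 0.508, -0.001, -0.0]
force: [-4.0, -0.8, 5.2]
finger_gap: 0.529
gripper_force: 54.4
```

```bash
python3 -c "
from h import *
tq()"
```

```text
t 9.87 Tmean [-0.395  0.168 -0.035] sd [0.031 0.041 0.02 ] F [-3.6 -1.1  5.4]
t 9.92 p [0.4257 0.3117 0.0871] yaw_y -28.95 q [0.42  0.634 1.8   0.    0.708 0.925] F [-3.28 -1.54  5.7 ] T [-0.373  0.124 -0.019] gap 45.1 gf 54.4
```

>>> send_rows(commands="40 0 0 0 0.5;40 0 0 0 0.5;40 0 0 0 0;40 0 0 0 0")

```text
t: 10.25
tcp_pos: [0.4256, 0.3118, 0.0871]
tool_rot: [0.879, 0.477, -0.001, -0.0]
force: [-3.7, -1.4, 6.1]
finger_gap: 0.527
gripper_force: 54.5
```

```bash
python3 -c "
from h import *
tq()"
```

```text
t 10.45 Tmean [-0.384  0.188 -0.078] sd [0.036 0.022 0.03 ] F [-3.8 -1.1  6. ]
t 10.5 p [0.4256 0.3118 0.0871] yaw_y -32.97 q [0.42  0.634 1.8   0.    0.708 0.995] F [-3.87 -1.58  5.59] T [-0.409  0.191 -0.054] gap 45.1 gf 54.5
```

>>> send_rows(commands="40 0 0 0 0.5;40 0 0 0 0.5;40 0 0 0 0;40 0 0 0 0")

```text
t: 10.83
tcp_pos: [0.4256, 0.3118, 0.0871]
tool_rot: [0.895, 0.446, -0.001, -0.0]
force: [-3.6, -1.5, 5.3]
finger_gap: 0.524
gripper_force: 54.5
```

```bash
python3 -c "
from h import *
tq()"
```

```text
t 11.03 Tmean [-0.387  0.183 -0.097] sd [0.026 0.032 0.021] F [-3.9 -1.4  5.4]
t 11.08 p [0.4255 0.3118 0.0871] yaw_y -36.97 q [4.200e-01 6.340e-01 1.800e+00 1.000e-03 7.080e-01 1.065e+00] F [-4.23 -1.16  5.28] T [-0.351  0.258 -0.081] gap 45.3 gf 54.5
```

>>> send_rows(commands="40 0 0 0 0.5;40 0 0 0 0.25;40 0 0 0 0;40 0 0 0 0")

```text
t: 11.42
tcp_pos: [0.4255, 0.3119, 0.0871]
tool_rot: [0.906, 0.423, -0.001, -0.0]
force: [-4.3, 0.6, 5.7]
finger_gap: 0.525
gripper_force: 54.4
```

```bash
python3 -c "
from h import *
tq()"
```

```text
t 11.62 Tmean [-0.291  0.283  0.198] sd [0.018 0.032 0.029] F [-3.9 -0.3  5.9]
t 11.67 p [0.4255 0.3119 0.0871] yaw_y -39.89 q [0.42  0.634 1.8   0.    0.708 1.116] F [-4.16 -0.59  5.63] T [-0.295  0.265  0.16 ] gap 45.3 gf 54.4
```

>>> send_rows(commands="40 0 0 0 0.5;40 0 0 0 0;40 0 0 0 0")

```text
t: 11.92
tcp_pos: [0.4255, 0.3119, 0.0871]
tool_rot: [0.913, 0.408, -0.001, -0.0]
force: [-4.5, 0.3, 5.5]
finger_gap: 0.53
gripper_force: 54.4
```

```bash
python3 -c "
from h import *
tq()"
```

```text
t 12.12 Tmean [-0.271  0.33   0.318] sd [0.018 0.027 0.017] F [-4.   0.3  5.7]
t 12.17 p [0.4254 0.3119 0.0871] yaw_y -41.85 q [0.421 0.634 1.8   0.    0.708 1.151] F [-3.8   0.88  6.47] T [-0.295  0.304  0.326] gap 45.3 gf 54.4
```

Tz jumped to 0.32 N·m with a slope of about 0.06 N·m/deg, so the bearing is touching, with touch at a tool yaw of about -37.5°. I back off 60° from there, to a tool yaw of about 22.5°.

>>> send_rows(commands="40 0 0 0 -1;40 0 0 0 -1;40 0 0 0 -1;40 0 0 0 -1;40 0 0 0 -1;40 0 0 0 -1;40 0 0 0 -1;40 0 0 0 -1;40 0 0 0 -1;40 0 0 0 -1;40 0 0 0 -1;40 0 0 0 -1;40 0 0 0 -1;40 0 0 0 -1;40 0 0 0 -1;40 0 0 0 -1;40 0 0 0 -0.12;40 0 0 0 0;40 0 0 0 0")

```text
t: 13.75
tcp_pos: [0.427, 0.3119, 0.0871]
tool_rot: [0.556, 0.831, 0.001, 0.0]
force: [-0.1, -2.3, 4.1]
finger_gap: 0.53
gripper_force: 54.2
```

```bash
python3 -c "
from h import *
tq()"
```

```text
t 13.95 Tmean [-0.361 -0.247 -0.034] sd [0.039 0.044 0.033] F [ 0.2 -2.9  4.9]
t 14.0 p [0.4269 0.3119 0.0871] yaw_y 22.44 q [ 0.42   0.635  1.799 -0.     0.706  0.028] F [ 0.45 -3.63  5.06] T [-0.324 -0.328 -0.018] gap 45.3 gf 54.2
```

>>> send_rows(commands="85 0 0 0 0;85 0 0 0 0;85 0 0 0 0;85 0 0 0 0;85 0 0 0 0;85 0 0 0 0;85 0 0 0 0;85 0 0 0 0")

```text
t: 14.67
tcp_pos: [0.4263, 0.3119, 0.0869]
tool_rot: [0.556, 0.831, 0.0, -0.0]
force: [-0.9, 0.2, 0.0]
finger_gap: 0.996
gripper_force: 0.0
```

```bash
python3 -c "
from h import *
tq()"
```

```text
t 14.87 Tmean [ 0.016  0.04  -0.034] sd [0.028 0.021 0.022] F [0.2 0.  0. ]
t 14.92 p [0.4263 0.3118 0.0869] yaw_y 22.45 q [0.42  0.635 1.8   0.    0.707 0.028] F [ 1.39 -0.38 -0.83] T [0.024 0.037 0.046] gap 85.3 gf 0.0
```

The ring is released and contact is zero. I retract, check the ring mark, and rotate for the lever push.

>>> send_rows(commands="85 0 0 -0.5 0;85 0 0 -1 0;85 0 0 -1 0;85 0 0 -1 0;85 0 0 -1 0;85 0 0 -1 0;0 0 0 0 0.9;0 0 0 0 0.9;0 0 0 0 0.9;0 0 0 0 0.9;0 0 0 0 0.9;0 0 0 0 0.9;0 0 0 0 0.9;0 0 0 0 0.8;0 0 0 0 0;0 0 0 0 0;0 0 0 0 0")

```text
t: 16.33
tcp_pos: [0.4263, 0.3118, 0.1973]
tool_rot: [0.742, 0.67, 0.0, 0.0]
force: [0.1, 0.2, 0.7]
finger_gap: 0.003
gripper_force: 0.0
```

```bash
python3 - <<'E'
from h import *
st([.533,.3743,.197])
a=crop(cams.snapshot("top"),170,150,70,95,4); d=cams.snapshot("side"); b=crop(d,300,140,60,50,7); a=cv2.copyMakeBorder(a,0,max(0,b.shape[0]-a.shape[0]),0,0,cv2.BORDER_CONSTANT);b=cv2.copyMakeBorder(b,0,a.shape[0]-b.shape[0],0,0,cv2.BORDER_CONSTANT); cv2.imwrite("pics/c4.png",np.hstack([a,b]))
px=d["pixels"].astype(int); y,x=np.nonzero((px[...,0]>px[...,1]+60)&(px[...,0]>px[...,2]+60)); k=(x>305)&(x<335)&(y>145)&(y<165)
w=atz(d,np.c_[x[k],y[k]],.106).mean(0) if k.any() else None; print("red",k.sum(),w)
print("ctr px",proj(d,[[.426,.312,.106]]))
for a in (42.5,62.5,82.5,102.5): print(a, proj(d,[[.426+.018*np.cos(np.radians(a)),.312+.018*np.sin(np.radians(a)),.106]]))
E
```

```text
t 16.33 p [0.4263 0.3118 0.1973] yaw_y -5.87 q [ 0.42   0.455  1.719 -0.     0.967  0.522] F [0.09 0.22 0.75] T [-0.028 -0.016 -0.003] gap 0.3 gf 0.0
to go rows [3.65 4.99 0.02]
red 2 [0.42828739 0.33006357 0.106     ]
ctr px [[317.05044818 155.98819619]]
42.5 [[321.52991563 154.40227157]]
62.5 [[319.94421202 153.83641665]]
82.5 [[318.017907 153.529417]]
102.5 [[315.97788158 153.51649345]]
```

View pics/c4.png

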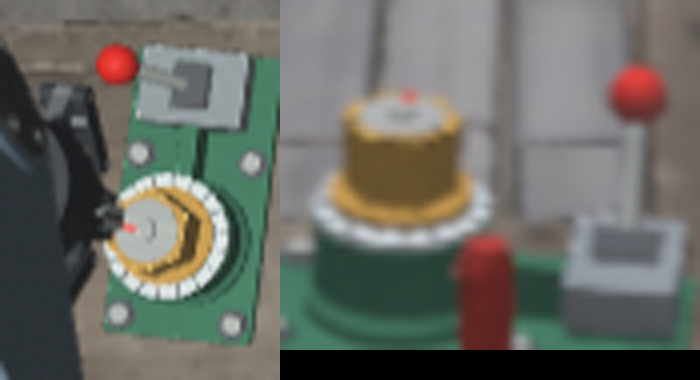

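The red mark now points to about 83° in world, which is three clicks back as intended, and the lever is still on the left. I go to the +y side of the lever and descend with the fingers shut.

>>> send_rows(commands="0 0.73 1 0 0;0 0.73 1 0 0;0 0.73 1 0 0;0 0.73 1 0 0;0 0.73 1 0 0;0 0 0 0 0;0 0 0 1 0;0 0 0 1 0;0 0 0 1 0;0 0 0 1 0;0 0 0 0.95 0;0 0 0 0 0;0 0 0 0 0")

```text
t: 17.52
tcp_pos: [0.532, 0.3735, 0.0969]
tool_rot: [0.743, 0.67, -0.002, -0.0]
force: [0.4, 0.2, 0.4]
finger_gap: -0.003
gripper_force: 0.0
```

```bash
python3 -c "
from h import *
st([.5245,.2918,.098])"
```

```text
t 17.52 p [0.532  0.3735 0.0969] yaw_y -5.93 q [ 0.44   0.735  1.472 -0.     0.937  0.544] F [0.38 0.22 0.41] T [ 0.017 -0.001 -0.044] gap -0.2 gf 0.0
to go rows [-4.1   0.05 -0.05]
```

>>> send_rows(commands="0 -0.3 0 0 0;0 -0.3 0 0 0;0 -0.3 0 0 0;0 -0.3 0 0 0;0 -0.3 0 0 0;0 -0.3 0 0 0;0 -0.3 0 0 0;0 -0.3 0 0 0;0 -0.3 0 0 0;0 -0.3 0 0 0;0 -0.3 0 0 0;0 -0.3 0 0 0;0 0 0 0 0")

```text
t: 18.6
tcp_pos: [0.5253, 0.301, 0.0975]
tool_rot: [0.743, 0.669, -0.001, -0.0]
force: [0.3, 0.1, -0.1]
finger_gap: -0.001
gripper_force: 0.0
```

```bash
python3 -c "
from h import *
st([.5245,.2918,.098])"
```

```text
t 18.6 p [0.5253 0.301  0.0975] yaw_y -5.99 q [ 3.360e-01  6.880e-01  1.594e+00 -1.000e-03  8.610e-01  4.410e-01] F [ 0.28  0.13 -0.14] T [-0.017  0.052  0.037] gap -0.1 gf 0.0
to go rows [-0.46  0.01 -0.02]
```

>>> send_rows(commands="0 -0.2 0 0 0;0 -0.2 0 0 0;0 -0.1 0 0 0;0 0 0 0 0;0 0 0 0 0")

```text
t: 19.02
tcp_pos: [0.5249, 0.2928, 0.098]
tool_rot: [0.743, 0.669, 0.0, -0.0]
force: [0.1, 2.8, -0.8]
finger_gap: 0.0
gripper_force: 1.0
```

```bash
python3 - <<'E'
from h import *
st([.5245,.2918,.098])
a=crop(cams.snapshot("top"),170,150,70,95,4); b=crop(cams.snapshot("side"),280,110,100,95,4); cv2.imwrite("pics/c5.png",np.hstack([a,b]))
E
```

```text
t 19.02 p [0.5249 0.2928 0.098 ] yaw_y -5.95 q [0.323 0.683 1.607 0.    0.852 0.426] F [ 0.14  2.84 -0.75] T [ 0.358 -0.053  0.014] gap 0.0 gf 1.0
to go rows [-0.05 -0.01  0.  ]
```

View pics/c5.png

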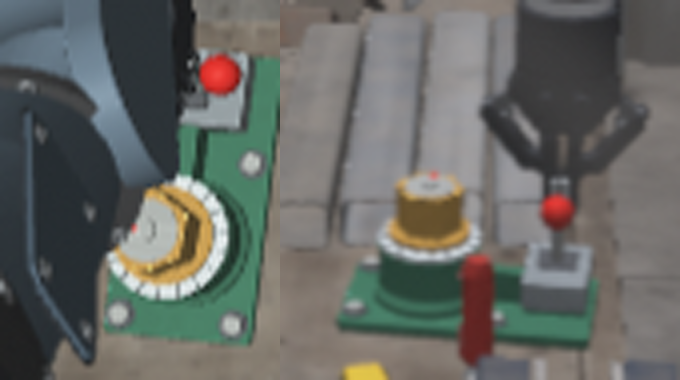

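The lever has gone over, with the ball at about (225,169) in the top image. I keep pressing gently until the force shows the hard stop.

>>> send_rows(commands="0 -0.1 0 0 0;0 0 0 0 0;0 0 0 0 0")

```text
t: 19.37
tcp_pos: [0.5249, 0.2925, 0.0981]
tool_rot: [0.743, 0.669, 0.002, -0.001]
force: [-0.2, 8.1, -1.8]
finger_gap: -0.002
gripper_force: 3.6
```

```bash
cat >> h.py <<'E'
def ball():
    c=cams.snapshot("top"); px=c["pixels"].astype(int); y,x=np.nonzero((px[...,0]>px[...,1]+60)&(px[...,0]>px[...,2]+60)); k=(x>190)&(x<240)&(y>150)&(y<185)
    w=atz(c,[(x[k].mean(),y[k].mean())],.107)[0]; dh=w[:2]-[.5255,.3017]; print("ball",k.sum(),w.round(4),"head y",dh@[.103,.9946])
E
python3 -c "
from h import *
st();ball()"
```

```text
t 19.37 p [0.5249 0.2925 0.0981] yaw_y -6.00 q [0.321 0.682 1.609 0.004 0.848 0.423] F [-0.2   8.11 -1.76] T [ 1.263 -0.01  -0.028] gap -0.2 gf 3.6
ball 80 [0.5226 0.2699 0.107 ] head y -0.03193599056522661
```

>>> send_rows(commands="0 -0.1 0 0 0;0 0 0 0 0;0 0 0 0 0")

```text
t: 19.67
tcp_pos: [0.525, 0.2923, 0.0982]
tool_rot: [0.743, 0.669, 0.003, -0.002]
force: [-0.4, 13.1, -2.5]
finger_gap: 0.0
gripper_force: 6.1
```

```bash
python3 -c "
from h import *
st();ball()"
```

```text
t 19.67 p [0.525  0.2923 0.0982] yaw_y -6.05 q [0.319 0.681 1.611 0.007 0.845 0.42 ] F [-0.39 13.13 -2.46] T [2.087e+00 2.700e-02 1.000e-03] gap 0.0 gf 6.1
ball 80 [0.5226 0.2699 0.107 ] head y -0.03193599056522661
```

The force rose to 13 N while the ball stayed put, so the lever is at its hard stop. I back off, rise and check.

>>> send_rows(commands="0 0.3 0 0 0;0 0.6 0 0 0;0 0.6 0 0 0;0 0.6 0 0 0;0 0 0 -1 0;0 0 0 -1 0;0 0 0 -1 0;0 0 0 -1 0;0 0 0 -1 0;0 0 0 -1 0;0 0 0 0 0;0 0 0 0 0")

```text
t: 20.72
tcp_pos: [0.5294, 0.3311, 0.219]
tool_rot: [0.743, 0.67, 0.001, 0.001]
force: [-0.1, 0.2, -0.1]
finger_gap: -0.001
gripper_force: 0.0
```

```bash
python3 - <<'E'
from h import *
st();ball()
d=cams.snapshot("side"); px=d["pixels"].astype(int); y,x=np.nonzero((px[...,0]>px[...,1]+60)&(px[...,0]>px[...,2]+60)); k=(x>305)&(x<335)&(y>145)&(y<165)
w=atz(d,np.c_[x[k],y[k]],.106).mean(0); print("mark",w)
cv2.imwrite("pics/c6.png",np.hstack([crop(cams.snapshot("top"),170,150,70,95,4),crop(d,280,110,100,95,4)]))
E
```

```text
t 20.72 p [0.5294 0.3311 0.219 ] yaw_y -5.91 q [ 0.38   0.548  1.457 -0.     1.134  0.484] F [-0.14  0.24 -0.12] T [ 0.008 -0.036  0.011] gap -0.1 gf 0.0
ball 80 [0.5226 0.2699 0.107 ] head y -0.03193599056522661
mark [0.42828739 0.33006357 0.106     ]
```

View pics/c6.png

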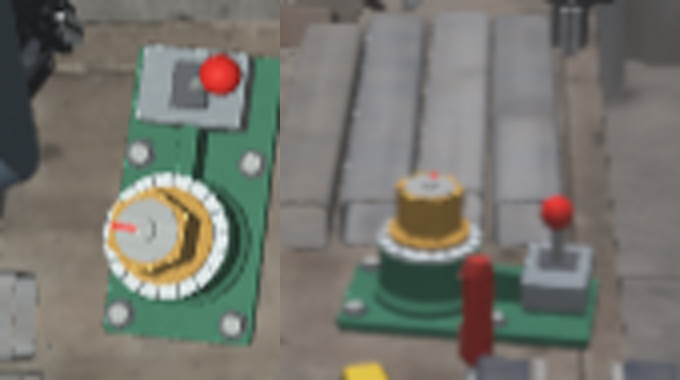

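The lever is fully over, the ring mark has not moved and the arm is clear. I hand the job in.

```bash
python3 -c "
from station import sign_off
print(sign_off())"
```

```text
the job is handed in; nothing more can be done
None
```

I handed the job in: the ring was turned in until the bearing just touched, backed off three clicks and let go, then the lock lever was thrown to its hard stop; the hand-in gave no verdict, but the last images show ring and lever in place, and I touched nothing else.

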